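Load the pack press and press with its knob

TASK

First slide the blue tray with its pack of cards fully home into the green pack press. Then pick up the black knob, turn it so the flat in its bore matches the flat on the press's D-shaped spindle, push it all the way onto the spindle and press down until the spring foot bears firmly on the cards. Finish while still holding the knob and pressing it down, and leave the brass weight, glue stick and other card pack where they are.

Things in the scene. Friction and masses are not known exactly. Their poses are not given: they have to be found in the camera images.
- pack_press: Pack press: green frame with grey top plate, fixed to the worktop, 114 x 136 mm over its side feet; top plate's upper face 66 mm up, a round boss on it to 70 mm; foot and spindle above the bay centre. Origin and axes as press_bay.
- press_bay (a point): Centre of the press's bay, on the worktop, straight under the spindle. x points into the bay, y left looking in, z up. Bay 76 mm wide (y -38 to +38), no floor: the tray slides on the worktop. Mouth at x = -55 mm; in front of it flared cheeks, 34 mm high, widen to 100 mm at x = -82 mm. Back stop at x = +50 mm.
- tray_handle (a point): Grasp centre, 62 mm up, of the upright black blade handle (14 mm thick in y, 30 mm long in x, top 84 mm up) on the blue tray. Tray 100 x 70 mm, walls 14 mm high, about 0.3 kg; its middle lies 85 mm along this point's x. x points from handle to tray (the way it slides in), z up. With the tray at the back stop this point is at x = -85 mm, y = 0 of press_bay.
- card_pack: Banded pack of white cards, 56 x 86 x 33 mm, 0.1 kg, lying in the tray with 3 mm of play (origin at the centre of its underside).
- press_foot: Moving foot: 60 x 50 mm plate under the top plate, on a rod that carries the spindle. Slides straight down up to 12 mm against a spring (about 4 N to start, 0.3 N more per mm), springs back. With the loaded tray home its sprung rubber pad meets the cards after about 6 mm and then gives 4 mm more, adding 1.5 N per mm. Origin on the worktop under the spindle when up.
- spindle_tip (a point): Centre of the top end of the steel D spindle, 108 mm above the worktop with the foot up. x points out of the flat, z up. Diameter 16 mm, flat 4 mm from the axis; D part 26 mm long, top 5 mm tapered. Under it a dark 36 mm collar has a white line on the flat's side. The spindle turns stiffly (0.08 N m, 0.8 rad each way from mid) and goes down with the foot.
- knob: The knob as a whole: black, 60 g, standing bore down; a grey flange 60 mm in diameter, 4 mm thick, at its bottom. Origin at the centre of its underside, axes as knob_mid.
- knob_mid (a point): On the axis of the black bar knob, half-way up, 20 mm above its underside, at the closed end of its bore: coincides with spindle_tip when fully seated. Bar 48 mm long (x), 26 mm wide (y), 40 mm high. D bore in the underside: 20 mm deep, 18 mm in diameter, flat 5 mm from the axis. x points to the bore's flat, marked by a white line on top and flange; z up.
- brass_weight: Brass check weight, 29 mm in diameter, 46 mm high; origin at its foot. Leave alone.
- small_pack: Bystander card pack, 56 x 86 x 23 mm, lying on the worktop; origin at the centre of its underside. Leave alone.
- glue: Glue stick standing on end, 24 mm in diameter, 86 mm high, white and blue; origin at its foot. Leave alone.
There are look-alikes about, which are no part of the job. There is more than one size of the part that bears tray_handle; the job needs the larger.

How it is judged:
By the outcome, as a careful person would: the job done as asked, in the order asked, and still so for the second after the job is handed in, while the arm keeps its last pose, push and grip.
It also fails if it takes over 53 s, if anything falls off the work surface, if the arm or the gripper's body presses on something with over 40 N, if the wrist force passes 120 N, or if a joint passes its speed limit or range.

ROBOT

A 6-joint arm with a two-finger parallel gripper is mounted at the origin on the work surface; the furniture and walls round the work are solid. World frame = base frame: x ahead of the robot, y to its left, z up, the work surface at z = 0. Lengths are in m, angles in degrees, forces in N, time in s.
With the tool pointing down it reaches from about 0.375 to 0.75 m from the base axis. Payload 9 kg.
Tool frame: the origin (TCP) lies midway between the tips of the shut fingers; the grasp point (between the pads) lies 19 mm behind it (manip.tcp_to_grasp is the distance from the TCP to the grasp point, in m); x points along the fingers, y is the direction in which the jaws open and shut, and the axes are right-handed (so a half turn about x gives the same grasp; the last joint's range is limited). The gripper opens to 85 mm and grips with 20 to 120 N. Pads are 22 mm wide; open, the fingers measure 114 mm over their backs; the gripper's body (76 mm by 85 mm) begins 54 mm behind the grasp point. The pads swing forward as they close: fully open they stand 13 mm farther back than shut.
Start: joints at [64.36, 5.964, 5.575, 89.605, 0, 77.527], TCP at [0.137, 0.584, 0.231] pointing down, gripper open.
Joint ranges: [-171.21, 171.21], [-48.23, 106.86], [-62.78, 66.21], [-105.2, 120.99], [-86.42, 89.51], [-180, 180]. Speed limits (degrees/s): [127.2, 127.2, 147.25, 180, 180, 180].

INTERFACE

Orientations are given as [roll, pitch, yaw] about the fixed x, y, z axes, in that order (R = Rz(yaw) Ry(pitch) Rx(roll)).
In Python, from workcell import manip gives the robot as it stands.
- The arm moves only by the tool servo_tool, never from a script. Its argument "series" is a list that holds one entry, the list of rows, each a list of 7 numbers: the shift along the tool's x, y, z in mm, then the turn, a rotation vector about the tool's x, y, z in rad, then the closure, from -1 (fully open) to 1 (shut). A call has 1 to 12 rows; each row is the pose to reach, as a shift and turn from the pose commanded when the call began, along the tool's axes at that moment; what a row does not reach only later rows make up. A row lasts 1/12 s, in which the tool goes at most 41.7 mm and 7.16 degrees, less where a joint would pass 70% of its speed; a pose out of reach is approached as far as the arm can. A call with a gripper value outside its range is refused whole. The fingers move at their own pace and stop on an object; "grip_force" is the grip in N (left out, the last holds). Time passes only in rows, so rows that repeat a pose let the fingers close. It gives the time, the measured TCP pose, the force and the opening at its end, in the units of the state.
- manip.observe(): the state, without advancing time (a new reading comes with each control period).
- manip.snapshot(name): name is "scene" or "top" or "wrist"; returns (picture, depth): 400x640x3 uint8, red, green, blue; 400x640 float32, m along the optical axis (not along the pixel's ray), 0 where there is no reading.
- manip.get_calibration(name): a dict with "fovy" (degrees; the focal length in pixels is half the picture's height over the tangent of half this angle, whatever the lens; pixels are square), "cx", "cy" (the principal point, pixels), "dist" ([k1, k2, p1, p2, k3] as OpenCV has them; the pictures are not rectified), "view" (4x4, takes a point from world to camera coordinates). Camera axes: x right, y up, looking along -z (the intrinsics and any distortion apply to the point x, -y, -z); pixel columns grow to the right and rows downward; lengths in m; the calibration is good to about 2 mm. A picture is of the moment at which its call begins: read the wrist's pose just before it. get_calibration takes no time and is no camera call; for the wrist camera it gives the pose at the moment of the call.
- manip.close_job(): hands the job in, once; it reports no verdict.
The state is a dict: "time": time; "qpos": joint angles; "joint_vel": joint speeds; "tau": joint torques, N m; "position": TCP position; "tcp_rot": TCP orientation; "wrist_force": force on the tool from outside, world axes, zero at the start; "wrist_torque": the same for the moment, N m; "opening": finger opening in m.
Only numpy, scipy, OpenCV 4.12 (cv2) and the standard library are available. Lean on these libraries where they do the work, as an engineer would, in place of code of your own. Each camera call takes 0.05 s, during which the arm holds its last target.

## Working session

There is one attempt and no reset: what is moved stays moved. The work goes in short steps, Python scripts to look and compute and a tool call to move; the robot and the scene stay as the last step left them, time stands still between calls to the robot, and variables do not carry over. Pictures are saved under pics/ and viewed, and the job is handed in when it is done.

Besides the shell and the picture viewer there is one more tool, called after "Call:" by a JSON object that holds its "fn" and its "kwargs", one argument or row to a line. servo_tool: Moves the arm, as the interface text tells. Its arguments: {"type":"object","properties":{"series":{"type":"array"},"grip_force":{"type":"number"}},"required":["series"]}

```bash
mkdir -p pics; ls; cat > h.py <<'E'
import numpy as np, cv2, pickle
from workcell import manip
np.set_printoptions(precision=4,suppress=True)
def grab(name,tag):
    c=manip.get_calibration(name); im,d=manip.snapshot(name)
    pickle.dump((c,im,d),open(f'pics/{tag}.pkl','wb'))
    cv2.imwrite(f'pics/{tag}.png',im[:,:,::-1]); return c,im,d
def load(tag): return pickle.load(open(f'pics/{tag}.pkl','rb'))
def K(c,h=400):
    f=h/2/np.tan(np.radians(c['fovy'])/2); return np.array([[f,0,c['cx']],[0,f,c['cy']],[0,0,1.]])
def ray(c,uv):
    uv=np.array(uv,float).reshape(-1,1,2)
    n=cv2.undistortPoints(uv,K(c),np.array(c['dist'],float)).reshape(-1,2)
    V=np.array(c['view']); R=V[:3,:3]; o=-R.T@V[:3,3]
    d=np.c_[n[:,0],-n[:,1],-np.ones(len(n))]@R
    return o,d
def onz(c,uv,z):
    o,d=ray(c,uv); return o+d*((z-o[2])/d[:,2])[:,None]
def proj(c,P):
    V=np.array(c['view']); p=np.atleast_2d(P)@V[:3,:3].T+V[:3,3]
    q=p*[1,-1,-1]
    return cv2.projectPoints(q,np.zeros(3),np.zeros(3),K(c),np.array(c['dist'],float))[0].reshape(-1,2)
def dpts(c,d,uv):
    uv=np.array(uv); o,r=ray(c,uv); z=d[uv[:,1].astype(int),uv[:,0].astype(int)]
    return o+r*z[:,None]
E
python3 - <<'E'
from h import *
for n in ['scene','top','wrist']:
    c,im,d=grab(n,n+'0'); print(n,c)
s=manip.observe(); print(s)
E
```

```text
pics
scene {'fovy': 54.94377720057713, 'cx': 316.90430628380517, 'cy': 200.99498029241192, 'dist': array([-0.0377,  0.    ,  0.    ,  0.    ,  0.    ]), 'view': array([[-0.8911, -0.4536, -0.0106,  0.4094],
       [ 0.1968, -0.4075,  0.8917, -0.1674],
       [-0.4088,  0.7926,  0.4524, -1.2594],
       [ 0.    ,  0.    ,  0.    ,  1.    ]])}
top {'fovy': 55.872077189951916, 'cx': 322.6192721268683, 'cy': 199.6344472636315, 'dist': array([0.0256, 0.    , 0.    , 0.    , 0.    ]), 'view': array([[ 0.0133, -0.9997, -0.0203,  0.0232],
       [ 0.9861,  0.0098,  0.1661, -0.4425],
       [-0.1659, -0.0223,  0.9859, -1.2337],
       [ 0.    ,  0.    ,  0.    ,  1.    ]])}
wrist {'fovy': 61.75271370361242, 'cx': 320.316302297066, 'cy': 197.45019654811543, 'dist': array([-0.0618,  0.    ,  0.    ,  0.    ,  0.    ]), 'view': array([[ 0.2273,  0.9738, -0.0007, -0.5993],
       [-0.9265,  0.216 , -0.3081,  0.0407],
       [-0.2999,  0.0707,  0.9513, -0.3794],
       [ 0.    ,  0.    ,  0.    ,  1.    ]])}
{'time': 0.15, 'qpos': array([64.3609,  5.9908,  5.5386, 89.6054, -0.0019, 77.5289]), 'joint_vel': array([ 0.0222,  0.0246,  0.1918, -0.0491,  0.0192,  0.0832]), 'tau': array([  0.0022, -55.7356,  50.4008,   0.0125,  -0.0004,   0.    ]), 'position': array([0.1366, 0.584 , 0.2307]), 'tcp_rot': array([-100.5606,   89.9424, -113.7286]), 'wrist_force': array([-0.9013, -0.6074, -0.7498]), 'wrist_torque': array([-0.0244, -0.0384, -0.0212]), 'opening': 0.0856030104368601}
```

View pics/scene0.png

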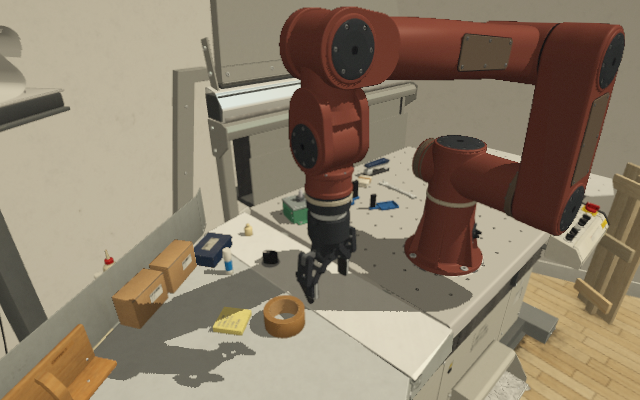

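View pics/top0.png

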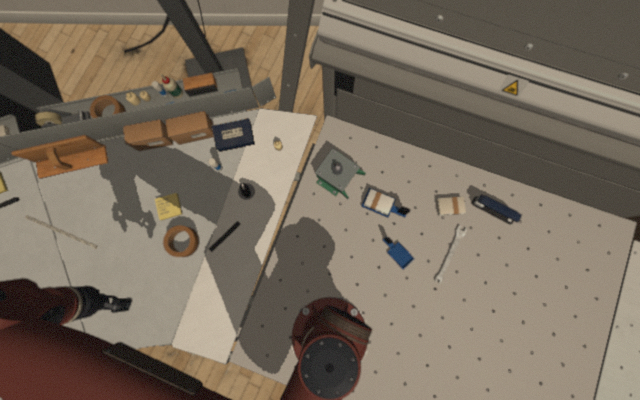

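View pics/wrist0.png

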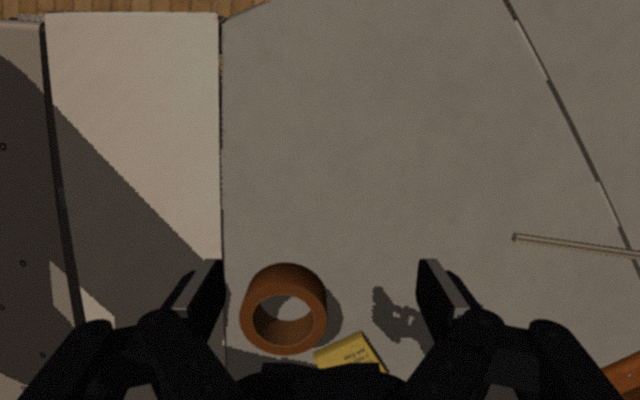

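The scene and top views show the press at about (340,170), the loaded tray at (380,201) with its handle at (402,210), the knob at (246,190), and a smaller empty tray at (400,254). I'll enlarge the top view.

```bash
python3 - <<'E'
from h import *
c,im,d=load('top0')
a=cv2.resize(im[135:285,300:420],None,fx=5,fy=5,interpolation=cv2.INTER_CUBIC)[:600]
b=cv2.resize(im[160:220,205:285],None,fx=7,fy=7,interpolation=cv2.INTER_CUBIC)
cv2.imwrite('pics/a.png',a[:,:,::-1]);cv2.imwrite('pics/b.png',b[:,:,::-1])
for n,uv in dict(press=(340,165),tray=(380,201),handle=(402,210),knob=(246,187),small=(400,254),spack=(451,205),glue=(213,158),weight=(278,143)).items():
    print(n,dpts(c,d,[uv])[0],onz(c,[uv],0.04)[0])
E
```

```text
press [ 0.5511 -0.0285  0.0816] [ 0.5621 -0.0295  0.04  ]
tray [ 0.4398 -0.1646  0.0348] [ 0.439 -0.164  0.04 ]
handle [ 0.4034 -0.2286  0.0816] [ 0.4093 -0.2365  0.04  ]
knob [0.4823 0.2885 0.0413] [0.4826 0.2888 0.04  ]
small [ 0.2653 -0.2337  0.0019] [ 0.2643 -0.2268  0.04  ]
spack [ 0.4302 -0.4031  0.0253] [ 0.4279 -0.3985  0.04  ]
glue [0.5699 0.3918 0.0872] [0.5831 0.4072 0.04  ]
weight [0.6371 0.1844 0.0446] [0.6386 0.1851 0.04  ]
```

View pics/a.png

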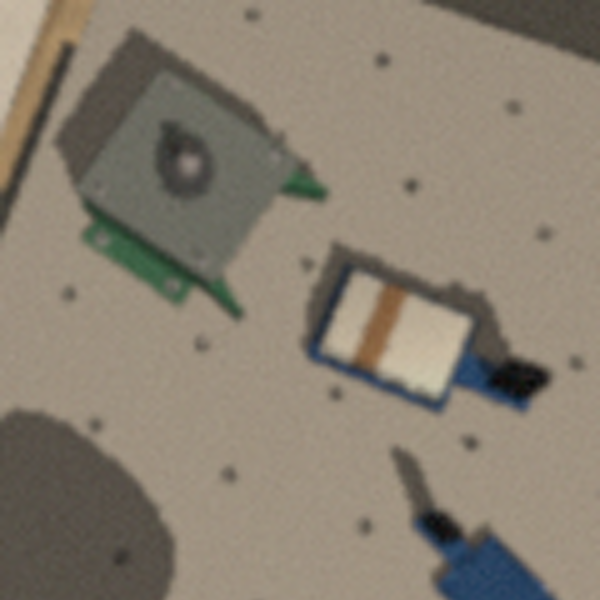

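View pics/b.png

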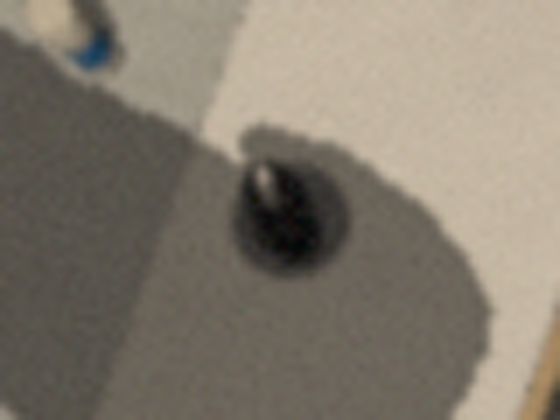

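```bash
python3 - <<'E'
from h import *
from scipy.spatial.transform import Rotation as R
c,im,d=load('top0')
S=lambda pts:[(300+x/5,135+y/5) for x,y in pts]
print('plate',onz(c,S([(160,68),(300,155),(215,282),(80,190)]),0.066))
print('spindle',onz(c,S([(190,163)]),0.108))
print('handle top',onz(c,S([(490,385),(548,372),(520,398),(500,362)]),0.084))
print('cards',onz(c,S([(350,265),(472,318),(437,398),(320,352)]),0.035))
print('knob',onz(c,[(205+258/7,160+165/7),(205+300/7,160+258/7),(205+292/7,160+215/7)],0.04))
s=manip.observe(); Rt=R.from_euler('xyz',s['tcp_rot'],degrees=True).as_matrix(); print(Rt)
w,_,_=load('wrist0'); V=np.array(w['view']); o=-V[:3,:3].T@V[:3,3]
print('cam in tool',Rt.T@(o-s['position'])); print('cam axes in tool', Rt.T@V[:3,:3].T)
E
```

```text
plate [[ 0.6118 -0.0016  0.066 ]
 [ 0.5523 -0.0955  0.066 ]
 [ 0.4656 -0.0393  0.066 ]
 [ 0.5271  0.0509  0.066 ]]
spindle [[ 0.5354 -0.0215  0.108 ]]
handle top [[ 0.3965 -0.2153  0.084 ]
 [ 0.4053 -0.2525  0.084 ]
 [ 0.3883 -0.2342  0.084 ]
 [ 0.4114 -0.222   0.084 ]]
cards [[ 0.484  -0.1314  0.035 ]
 [ 0.4485 -0.2129  0.035 ]
 [ 0.394  -0.1887  0.035 ]
 [ 0.4243 -0.1109  0.035 ]]
knob [[0.4943 0.3034 0.04  ]
 [0.4487 0.2809 0.04  ]
 [0.4698 0.2857 0.04  ]]
[[-0.0004  0.2278  0.9737]
 [-0.0009  0.9737 -0.2278]
 [-1.     -0.001  -0.0002]]
cam in tool [-0.1423 -0.0004 -0.0784]
cam axes in tool [[-0.0003  0.3083 -0.9513]
 [ 1.     -0.0004 -0.0004]
 [-0.0005 -0.9513 -0.3083]]
```

Call:
{"fn": "servo_tool", "kwargs": {
  "series": [
    [[0,-220,393,0.64,0,0,-1],[0,-220,393,0.64,0,0,-1],[0,-220,393,0.64,0,0,-1],[0,-220,393,0.64,0,0,-1],[0,-220,393,0.64,0,0,-1],[0,-220,393,0.64,0,0,-1],[0,-220,393,0.64,0,0,-1],[0,-220,393,0.64,0,0,-1],[0,-220,393,0.64,0,0,-1],[0,-220,393,0.64,0,0,-1],[0,-220,393,0.64,0,0,-1],[0,-220,393,0.64,0,0,-1]]
  ]
}}

```text
time: 1.15
position: [0.4729, 0.2763, 0.2305]
tcp_rot: [-19.2, 89.9, -69.4]
wrist_force: [-0.0, -1.1, -0.5]
opening: 0.0852
```

```bash
python3 - <<'E'
from h import *
grab('wrist','w1'); s=manip.observe(); print(s['time'],s['position'],s['tcp_rot'],s['qpos'],s['joint_vel'])
E
```

```text
1.2 [0.471  0.2781 0.2306] [ -97.3998   89.9473 -147.4912] [16.8677 -3.2546 -3.8547 89.4507 -0.0142 66.9591] [ 3.7788 -1.3361 -0.879   1.0123  0.902   1.7702]
```

View pics/w1.png

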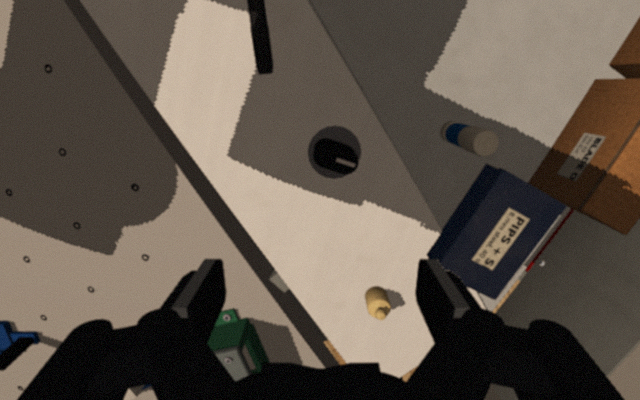

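The wrist view shows the knob at about (335,155), with its white line towards the right end (355,161). The glue is at (470,140), the weight at (377,300) and a corner of the press at (235,340).

```bash
python3 - <<'E'
from h import *
c,im,d=load('w1')
b=im[115:195,295:375]
cv2.imwrite('pics/b1.png',cv2.resize(np.clip(b.astype(float)*1.8,0,255).astype(np.uint8),None,fx=7,fy=7,interpolation=cv2.INTER_CUBIC)[:,:,::-1])
# depth-based: points in window
vv,uu=np.mgrid[115:195,295:375]; uv=np.c_[uu.ravel(),vv.ravel()]
P=dpts(c,d,uv); 
print(np.percentile(P[:,2],[1,25,50,75,99]))
m=(P[:,2]>.036)&(P[:,2]<.046); Q=P[m]; print(m.sum(),Q.mean(0)); r=cv2.minAreaRect((Q[:,:2]*1000).astype(np.float32)); print(r)
m=(P[:,2]>.001)&(P[:,2]<.008)
q=P[m];print(m.sum(), q.mean(0))
E
```

```text
[0.0004 0.002  0.0028 0.0041 0.0411]
1046 [0.4772 0.2954 0.0396]
((477.8574523925781, 294.935791015625), (47.02226257324219, 26.29133415222168), 21.977252960205078)
4882 [0.4803 0.2939 0.0027]
```

View pics/b1.png

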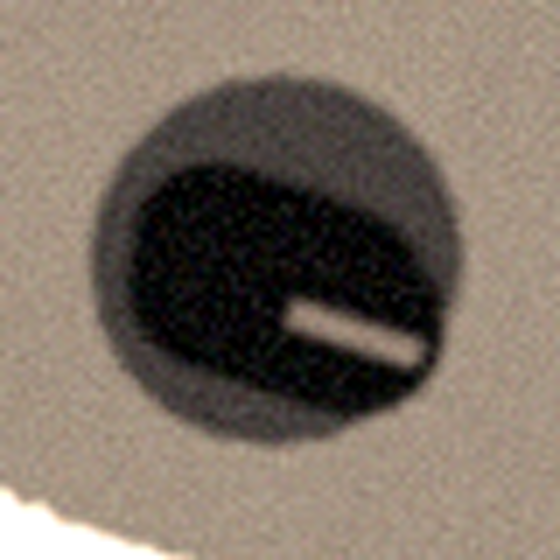

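Call:
{"fn": "servo_tool", "kwargs": {
  "series": [
    [[-30,-256,307,1.09,0,0,-1],[-30,-256,307,1.09,0,0,-1],[-30,-256,307,1.09,0,0,-1],[-30,-256,307,1.09,0,0,-1],[-30,-256,307,1.09,0,0,-1],[-30,-256,307,1.09,0,0,-1],[-30,-256,307,1.09,0,0,-1],[-30,-256,307,1.09,0,0,-1],[-30,-256,307,1.09,0,0,-1],[-30,-256,307,1.09,0,0,-1],[-30,-256,307,1.09,0,0,-1],[-30,-256,307,1.09,0,0,-1]]
  ]
}}

```text
time: 2.2
position: [0.4714, -0.1195, 0.2611]
tcp_rot: [-128.5, 90.0, 119.1]
wrist_force: [-0.2, 0.0, -0.2]
opening: 0.0854
```

Call:
{"fn": "servo_tool", "kwargs": {
  "series": [
    [[0,0,0,0,0,0,-1],[0,0,0,0,0,0,-1],[0,0,0,0,0,0,-1]]
  ]
}}

```text
time: 2.45
position: [0.4717, -0.1178, 0.2613]
tcp_rot: [-170.8, 90.0, 77.1]
wrist_force: [0.1, -0.1, 0.5]
opening: 0.0853
```

```bash
python3 - <<'E'
from h import *
grab('wrist','w2'); s=manip.observe(); print(s['time'],s['position'],s['tcp_rot'],s['qpos'],s['joint_vel'])
c,im,d=load('w1')
p=onz(c,[(295+290/7,115+315/7),(295+422/7,115+353/7)],.04); e=p[1]-p[0]; print(p,np.degrees(np.arctan2(e[1],e[0])))
E
```

```text
2.5 [ 0.4717 -0.118   0.2613] [159.4749  89.9889  47.2995] [-29.5108 -13.3928  -9.8836  93.5066   0.0108  82.6646] [-0.3077  0.0026  0.0627 -0.1294  0.0082 -0.1375]
[[0.4791 0.2946 0.04  ]
 [0.4975 0.3027 0.04  ]] 23.713339354583265
```

View pics/w2.png

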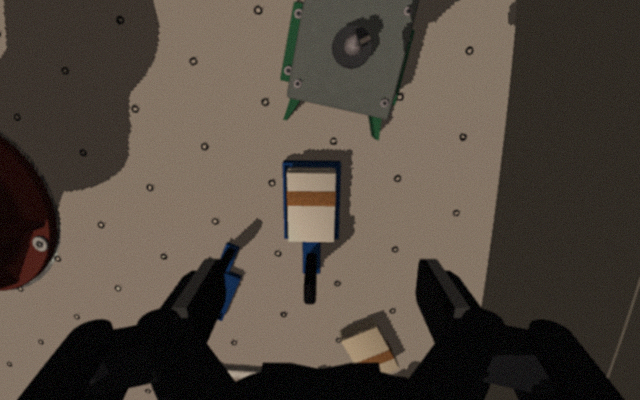

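The wrist view shows the press at the top with its spindle tip at about (355,45). The loaded tray is at (312,205), its black handle at (311,275), and the other pack at (370,345).

```bash
python3 - <<'E'
from h import *
c,im,d=load('w2')
vv,uu=np.mgrid[0:320,225:440]; uv=np.c_[uu.ravel(),vv.ravel()]; P=dpts(c,d,uv); col=im[uv[:,1],uv[:,0]].astype(int)
def rect(m,n):
    img=np.zeros((400,640),np.uint8); img[uv[m,1],uv[m,0]]=1
    k,l,st,ce=cv2.connectedComponentsWithStats(img); i=1+np.argmax(st[1:,4]); s=l[uv[:,1],uv[:,0]]==i; Q=P[s]
    r=cv2.minAreaRect((Q[:,:2]*1000).astype(np.float32)); print(n,s.sum(),Q.mean(0),r)
    return s
box=lambda u0,u1,v0,v1:(uv[:,0]>=u0)&(uv[:,0]<u1)&(uv[:,1]>=v0)&(uv[:,1]<v1)
rect(box(295,325,240,310)&(P[:,2]>.075)&(P[:,2]<.092),'handle')
rect(box(270,355,150,260)&(P[:,2]>.028)&(P[:,2]<.042),'cards')
b=box(270,355,150,260)&(col[:,2]>col[:,0]*1.3+8)&(P[:,2]<.02)&(P[:,2]>.008)
rect(b,'traywall')
rect((P[:,1]<.1)&box(225,440,0,130)&(P[:,2]>.062)&(P[:,2]<.072),'plate')
s=rect(box(225,440,0,130)&(P[:,2]>.100)&(P[:,2]<.115),'tip')
s=rect(box(225,440,0,130)&(P[:,2]>.074)&(P[:,2]<.095),'collar')
for n,(u0,u1,v0,v1) in dict(p=(310,410,0,90),t=(270,360,145,310)).items():
    a=cv2.resize(im[v0:v1,u0:u1],None,fx=(6 if n=='p' else 3.6),fy=(6 if n=='p' else 3.6),interpolation=cv2.INTER_CUBIC)
    cv2.imwrite(f'pics/w2{n}.png',np.clip(a.astype(float)*1.4,0,255).astype(np.uint8)[:,:,::-1])
E
```

```text
handle 288 [ 0.4104 -0.2386  0.0823] ((409.56121826171875, -240.25877380371094), (27.936386108398438, 12.513350486755371), 67.60977935791016)
cards 3373 [ 0.4432 -0.1607  0.0357] ((442.29638671875, -163.3985595703125), (86.73200225830078, 55.93046569824219), 67.31522369384766)
traywall 524 [ 0.4486 -0.1445  0.0133] ((442.5217590332031, -161.83859252929688), (97.9111557006836, 68.64081573486328), 67.05664825439453)
plate 10761 [ 0.541  -0.0261  0.0659] ((542.2182006835938, -21.927505493164062), (110.54409790039062, 104.70565795898438), 56.28774642944336)
tip 261 [ 0.5409 -0.0209  0.1059] ((540.9041748046875, -20.828872680664062), (12.167830467224121, 15.592280387878418), 4.968663215637207)
collar 1008 [ 0.543  -0.0206  0.0821] ((543.1104736328125, -20.34439468383789), (34.81855010986328, 34.487388610839844), 3.7335026264190674)
```

View pics/w2p.png

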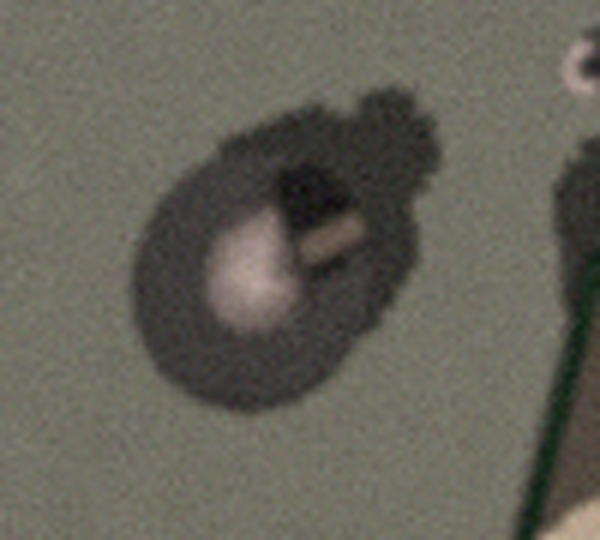

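View pics/w2t.png

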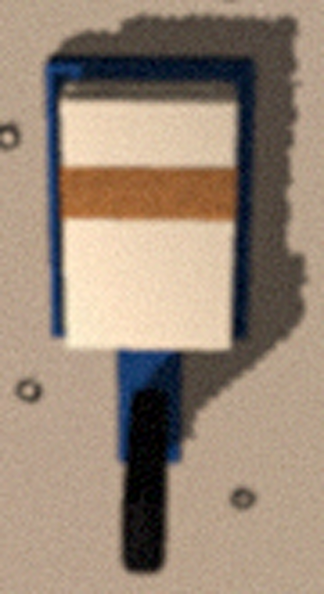

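```bash
cat >> h.py <<'E'
from scipy.spatial.transform import Rotation as Rn
def state():
    s=manip.observe(); R=Rn.from_euler('xyz',s['tcp_rot'],degrees=True).as_matrix(); return s,R
def rel(target,yyaw,s=None):
    s,R=state(); y=np.radians(yyaw); yv=np.array([np.cos(y),np.sin(y),0]); xv=np.array([0,0,-1.]); T=np.c_[xv,yv,np.cross(xv,yv)]
    return 1000*R.T@(np.array(target)-s['position']), Rn.from_matrix(R.T@T).as_rotvec()
E
python3 - <<'E'
from h import *
print(rel([.4096,-.2402,.043],-22.8))
c,im,d=load('w2')
print('small handle',onz(c,[(232,245),(222,268)],.05), onz(c,[(232,250)],.084))
p=onz(c,[(310+302/6,252/6),(310+365/6,222/6)],.082); e=p[1]-p[0]; print('line',p,np.degrees(np.arctan2(e[1],e[0])))
# plate edges
vv,uu=np.mgrid[0:125,270:425]; uv=np.c_[uu.ravel(),vv.ravel()]; P=dpts(c,d,uv); m=(P[:,2]>.061)&(P[:,2]<.071); P=P[m]
for th in [56.5,57]:
    t=np.radians(th); B=np.array([[np.cos(t),np.sin(t)],[-np.sin(t),np.cos(t)]]); q=(P[:,:2]-[.541,-.0215])@B.T*1000
    out=[]
    for x in range(-45,35,4):
        w=q[(q[:,0]>=x)&(q[:,0]<x+4),1]; out.append((x+2,w.min(),w.max()))
    out=np.array(out); print(th,np.polyfit(out[:,0],out[:,1],1),np.polyfit(out[:,0],out[:,2],1))
    o2=[]
    for y in range(-44,40,4):
        w=q[(q[:,1]>=y)&(q[:,1]<y+4),0]; o2.append((y+2,w.min()))
    o2=np.array(o2); print(np.polyfit(o2[:,0],o2[:,1],1)); 
print(out)
E
```

```text
(array([218.3171, -11.3965, 136.6354]), array([ 0.0109, -0.0002, -0.0001]))
small handle [[ 0.3412 -0.1662  0.05  ]
 [ 0.316  -0.189   0.05  ]] [[ 0.3539 -0.1599  0.084 ]]
line [[ 0.5507 -0.0202  0.082 ]
 [ 0.5608 -0.0198  0.082 ]] 2.561421235159802
56.5 [ -0.0098 -52.916 ] [-0.0083 50.8197]
[  0.0127 -54.384 ]
57 [ -0.0187 -52.9135] [-0.017  50.8018]
[  0.0209 -54.3845]
[[-43.     -52.3079  51.5836]
 [-39.     -52.3824  51.2732]
 [-35.     -51.9706  51.4881]
 [-31.     -51.9123  51.3907]
 [-27.     -52.3146  51.3395]
 [-23.     -52.5685  50.95  ]
 [-19.     -52.8889  51.4785]
 [-15.     -52.8517  51.0133]
 [-11.     -52.3762  50.9409]
 [ -7.     -52.9472  50.9368]
 [ -3.     -53.5443  50.4994]
 [  1.     -52.9483  51.0357]
 [  5.     -53.0986  50.7002]
 [  9.     -52.6699  50.657 ]
 [ 13.     -52.1209  50.6019]
 [ 17.     -53.371   50.376 ]
 [ 21.     -53.1103  50.5087]
 [ 25.     -53.4347  50.4287]
 [ 29.     -53.8547  50.2352]
 [ 33.     -53.7325  50.3016]]
```

Call:
{"fn": "servo_tool", "kwargs": {
  "series": [
    [[110,-11.4,136.6,0.011,0,0,-0.1],[110,-11.4,136.6,0.011,0,0,-0.1],[110,-11.4,136.6,0.011,0,0,-0.1],[110,-11.4,136.6,0.011,0,0,-0.1],[110,-11.4,136.6,0.011,0,0,-0.1],[145,-11.4,136.6,0.011,0,0,-0.1],[175,-11.4,136.6,0.011,0,0,-0.1],[200,-11.4,136.6,0.011,0,0,-0.1],[215,-11.4,136.6,0.011,0,0,-0.1],[218,-11.4,136.6,0.011,0,0,-0.1],[218,-11.4,136.6,0.011,0,0,-0.1],[218,-11.4,136.6,0.011,0,0,-0.1]]
  ],
  "grip_force": 60
}}

```text
time: 3.5
position: [0.41, -0.2413, 0.0446]
tcp_rot: [73.7, 89.9, -39.2]
wrist_force: [0.0, -0.1, 0.2]
opening: 0.0472
```

```bash
python3 - <<'E'
from h import *
grab('wrist','w3'); s=manip.observe(); print(s['time'],s['position'],s['wrist_force'],s['opening']); print(rel([.4096,-.2402,.043],-22.8))
E
```

```text
3.55 [ 0.4102 -0.2417  0.045 ] [-0.4344 -0.1259  0.6034] 0.047023548338017404
(array([ 1.9565, -1.1555, -1.1441]), array([-0.0014,  0.0008, -0.0021]))
```

View pics/w3.png

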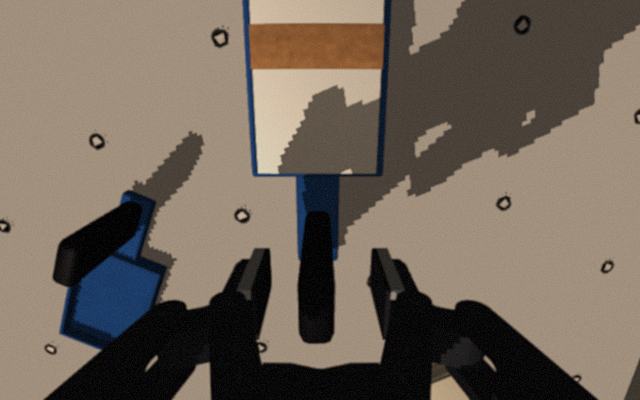

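The handle at (316,275) sits midway between the pads. Now I'll close the gripper.

Call:
{"fn": "servo_tool", "kwargs": {
  "series": [
    [[1,-0.5,-1,0,0,0,1],[1,-0.5,-1,0,0,0,1],[1,-0.5,-1,0,0,0,1],[1,-0.5,-1,0,0,0,1],[1,-0.5,-1,0,0,0,1],[1,-0.5,-1,0,0,0,1],[1,-0.5,-1,0,0,0,1],[1,-0.5,-1,0,0,0,1]]
  ],
  "grip_force": 60
}}

```text
time: 4.22
position: [0.4095, -0.2404, 0.0431]
tcp_rot: [81.5, 89.9, -31.4]
wrist_force: [-0.9, 1.7, 5.7]
opening: 0.0134
```

```bash
python3 - <<'E'
from h import *
s=manip.observe(); print(s['time'],s['position'],s['wrist_force'],s['opening']); print(rel([.4096,-.2402,.043],-22.8));print(rel([.4074,-.2200,.043],-34.1))
E
```

```text
4.2167 [ 0.4095 -0.2404  0.0431] [-0.9367  1.7016  5.7138] 0.013386148508796153
(array([ 0.0592, -0.0182, -0.2495]), array([-0.0021,  0.0001, -0.0009]))
(array([  0.0474,  -9.9108, -17.9982]), array([ 0.1952,  0.    , -0.001 ]))
```

Call:
{"fn": "servo_tool", "kwargs": {
  "series": [
    [[0,-2,-3,0.03,0,0,1],[0,-4,-7,0.08,0,0,1],[0,-6,-11,0.13,0,0,1],[0,-8,-15,0.17,0,0,1],[0,-10,-18,0.195,0,0,1],[0,-10,-18,0.195,0,0,1],[0,-10,-18,0.195,0,0,1],[0,-10,-18,0.195,0,0,1]]
  ]
}}

```text
time: 4.88
position: [0.4074, -0.2203, 0.0431]
tcp_rot: [73.2, 89.9, -50.9]
wrist_force: [-1.6, -0.8, 7.8]
opening: 0.0131
```

```bash
python3 - <<'E'
from h import *
grab('wrist','w4'); c,im,d=grab('top','t4')
cv2.imwrite('pics/t4z.png',cv2.resize(im[130:250,290:430],None,fx=5,fy=5,interpolation=cv2.INTER_CUBIC)[:,:,::-1])
s=manip.observe(); print(s['time'],s['position'],s['wrist_force'],s['opening']); print(rel([.4943,-.0917,.043],-34.1))
E
```

```text
4.9833 [ 0.4074 -0.2203  0.0431] [-1.5052 -0.0528  6.2078] 0.013030254428776988
(array([   0.0164,    0.0015, -155.1966]), array([ 0.0005,  0.0003, -0.0013]))
```

View pics/w4.png

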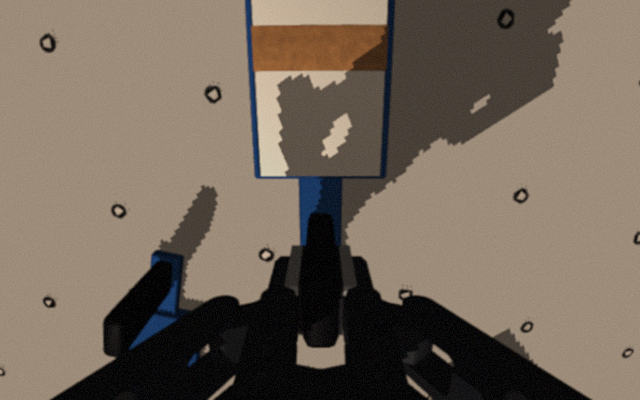

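View pics/t4z.png

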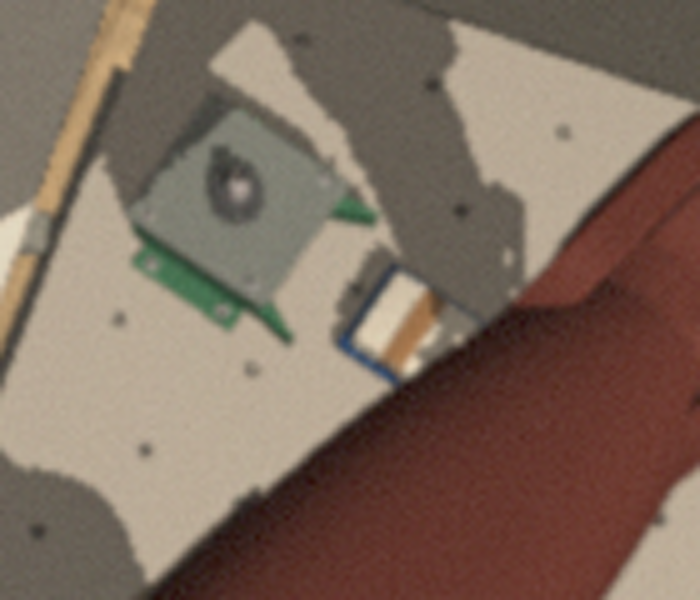

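The tray is aligned with the mouth. I'll slide it in.

Call:
{"fn": "servo_tool", "kwargs": {
  "series": [
    [[0,0,-8,0,0,0,1],[0,0,-18,0,0,0,1],[0,0,-28,0,0,0,1],[0,0,-38,0,0,0,1],[0,0,-48,0,0,0,1],[0,0,-58,0,0,0,1],[0,0,-66,0,0,0,1],[0,0,-72,0,0,0,1],[0,0,-77,0,0,0,1],[0,0,-80,0,0,0,1]]
  ]
}}

```text
time: 5.82
position: [0.4523, -0.1542, 0.0431]
tcp_rot: [45.2, 89.9, -78.9]
wrist_force: [-3.9, -4.7, 6.9]
opening: 0.0132
```

```bash
python3 - <<'E'
from h import *
s=manip.observe(); print(s['time'],s['position'],s['wrist_force'],s['wrist_torque'],s['opening']); print(rel([.4943,-.0917,.043],-34.1))
_,R=state(); print(R.T@s['wrist_force'])
E
```

```text
5.8167 [ 0.4523 -0.1542  0.0431] [-3.9399 -4.6601  6.9299] [-0.8147  0.6411  0.0386] 0.013231507940718472
(array([  0.0174,  -0.2526, -75.3032]), array([ 0.0005,  0.0016, -0.0016]))
[-6.9213 -0.642   6.0784]
```

Call:
{"fn": "servo_tool", "kwargs": {
  "series": [
    [[0,0,-7,0,0,0,1],[0,0,-14,0,0,0,1],[0,0,-21,0,0,0,1],[0,0,-28,0,0,0,1],[0,0,-35,0,0,0,1],[0,0,-42,0,0,0,1],[0,0,-49,0,0,0,1],[0,0,-56,0,0,0,1],[0,0,-62,0,0,0,1],[0,0,-66,0,0,0,1]]
  ]
}}

```text
time: 6.65
position: [0.4893, -0.0996, 0.0431]
tcp_rot: [45.9, 89.9, -78.2]
wrist_force: [-3.5, -5.2, 7.4]
opening: 0.0135
```

```bash
python3 - <<'E'
from h import *
s,R=state(); print(s['time'],s['position'],s['wrist_torque'],s['opening']); print(rel([.4943,-.0917,.043],-34.1))
print(R.T@s['wrist_force'])
E
```

```text
6.65 [ 0.4893 -0.0996  0.0431] [-0.9394  0.7747  0.0074] 0.013461603953523941
(array([ 0.119 , -0.3045, -9.2896]), array([ 0.0003,  0.0015, -0.0016]))
[-7.3706 -0.0034  6.2508]
```

Next I'll push until it contacts the back stop, a few mm at a time.

Call:
{"fn": "servo_tool", "kwargs": {
  "series": [
    [[0,0,-3,0,0,0,1],[0,0,-6,0,0,0,1],[0,0,-8,0,0,0,1],[0,0,-9.5,0,0,0,1],[0,0,-10.5,0,0,0,1],[0,0,-10.5,0,0,0,1]]
  ]
}}

```text
time: 7.15
position: [0.4951, -0.0911, 0.0432]
tcp_rot: [51.2, 89.9, -72.8]
wrist_force: [-3.5, -3.6, 6.9]
opening: 0.0133
```

```bash
python3 - <<'E'
from h import *
s,R=state(); print(s['time'],s['position'],s['wrist_torque'],s['opening']); print(rel([.4943,-.0917,.043],-34.1))
print(R.T@s['wrist_force'])
E
```

```text
7.15 [ 0.4951 -0.0911  0.0432] [-0.6882  0.5268 -0.0475] 0.01331123794049205
(array([ 0.1637, -0.3284,  0.9856]), array([ 0.0002,  0.0013, -0.0016]))
[-6.862  -0.8346  4.9618]
```

No stop contact yet, so I'll go on 3 mm more.

Call:
{"fn": "servo_tool", "kwargs": {
  "series": [
    [[0,0,-1,0,0,0,1],[0,0,-2,0,0,0,1],[0,0,-3,0,0,0,1],[0,0,-3,0,0,0,1]]
  ]
}}

```text
time: 7.48
position: [0.4959, -0.0898, 0.0432]
tcp_rot: [14.1, 89.7, -110.1]
wrist_force: [-9.7, -11.3, 9.2]
opening: 0.0133
```

```bash
python3 - <<'E'
from h import *
s,R=state(); print(s['time'],s['position'],s['wrist_torque'],s['opening']); print(rel([.4943,-.0917,.043],-34.1))
print(R.T@s['wrist_force'])
E
```

```text
7.4833 [ 0.4959 -0.0898  0.0432] [-1.8684  1.6544 -0.0242] 0.01334266131178643
(array([ 0.1691, -0.2204,  2.476 ]), array([-0.0009,  0.0046, -0.0011]))
[-9.156  -1.6446 14.8164]
```

Call:
{"fn": "servo_tool", "kwargs": {
  "series": [
    [[0,0,-1,0,0,0,1],[0,0,-2,0,0,0,1],[0,0,-2,0,0,0,1]]
  ]
}}

```text
time: 7.73
position: [0.4959, -0.0896, 0.0434]
tcp_rot: [4.8, 89.5, -119.4]
wrist_force: [-18.0, -19.5, 14.6]
opening: 0.0133
```

```bash
python3 - <<'E'
from h import *
s,R=state(); print(s['time'],s['position'],s['wrist_torque'],s['opening']); print(rel([.4943,-.0917,.043],-34.1))
print(R.T@s['wrist_force'])
grab('wrist','w5')
c,im,d=grab('scene','s5')
cv2.imwrite('pics/s5z.png',cv2.resize(im[170:240,260:420],None,fx=5,fy=5,interpolation=cv2.INTER_CUBIC)[:,:,::-1])
E
```

```text
7.7333 [ 0.4959 -0.0896  0.0434] [-3.3223  3.2866  0.034 ] 0.013339612356383864
(array([ 0.4697, -0.145 ,  2.6194]), array([-0.002 ,  0.0087, -0.0007]))
[-14.3284  -3.9016  26.3429]
```

View pics/w5.png

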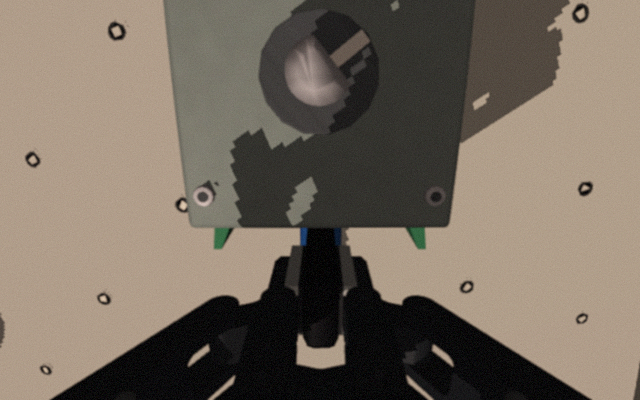

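View pics/s5z.png

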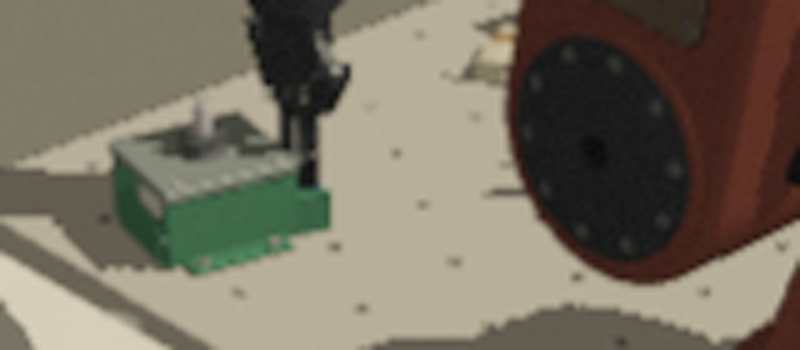

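The view shows the tray under the plate with the handle at (320,285). The spindle tip is at about (318,75), and the collar's white line runs from (332,62) to (365,35).

```bash
python3 - <<'E'
from h import *
c,im,d=load('w5')
vv,uu=np.mgrid[0:145,245:395]; uv=np.c_[uu.ravel(),vv.ravel()]; P=dpts(c,d,uv)
h,e=np.histogram(P[:,2],bins=np.arange(.06,.115,.002)); print(dict(zip(e.round(3),h)))
a=cv2.resize(im[0:145,245:395],None,fx=4,fy=4,interpolation=cv2.INTER_CUBIC)
cv2.imwrite('pics/w5z.png',np.clip(a.astype(float)*1.5,0,255).astype(np.uint8)[:,:,::-1])
m=P[:,2]>.103; Q=P[m]; print('tip',m.sum(),Q.mean(0)); 
t=P[(P[:,2]>.079)&(P[:,2]<.086)]; r=cv2.minEnclosingCircle((t[:,:2]*1000).astype(np.float32)); print('collar',r,cv2.minAreaRect((t[:,:2]*1000).astype(np.float32)))
t=P[(P[:,2]>.072)&(P[:,2]<.086)];print(cv2.minAreaRect((t[:,:2]*1000).astype(np.float32)))
zh=(P[:,2].reshape(145,150)*1000); cv2.imwrite('pics/z5.png',cv2.resize(np.clip((zh-60)*5,0,255).astype(np.uint8),None,fx=4,fy=4,interpolation=cv2.INTER_NEAREST))
E
```

```text
{np.float64(0.06): np.int64(0), np.float64(0.062): np.int64(20), np.float64(0.064): np.int64(5776), np.float64(0.066): np.int64(4068), np.float64(0.068): np.int64(7), np.float64(0.07): np.int64(0), np.float64(0.072): np.int64(0), np.float64(0.074): np.int64(0), np.float64(0.076): np.int64(0), np.float64(0.078): np.int64(21), np.float64(0.08): np.int64(4920), np.float64(0.082): np.int64(3724), np.float64(0.084): np.int64(13), np.float64(0.086): np.int64(0), np.float64(0.088): np.int64(0), np.float64(0.09): np.int64(0), np.float64(0.092): np.int64(0), np.float64(0.094): np.int64(0), np.float64(0.096): np.int64(0), np.float64(0.098): np.int64(0), np.float64(0.1): np.int64(13), np.float64(0.102): np.int64(540), np.float64(0.104): np.int64(815), np.float64(0.106): np.int64(1230), np.float64(0.108): np.int64(516), np.float64(0.11): np.int64(0), np.float64(0.112): np.int64(0)}
tip 3039 [ 0.5416 -0.0207  0.1086]
collar ((543.0318603515625, -20.47265625), 18.064537048339844) ((542.8541259765625, -20.442907333374023), (35.23583984375, 35.38764190673828), 12.575118064880371)
((542.8541259765625, -20.442907333374023), (35.23583984375, 35.38764190673828), 12.575118064880371)
```

View pics/w5z.png

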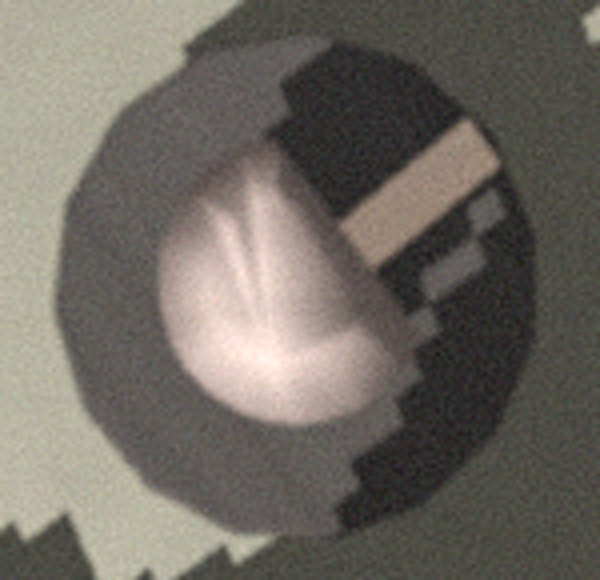

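View pics/z5.png

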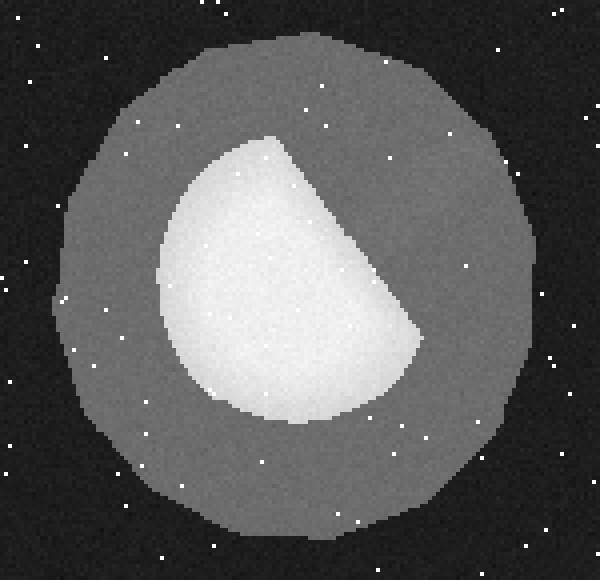

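```bash
python3 - <<'E'
from h import *
c,im,d=load('w5'); g=lambda x,y:(245+(x+.5)/4-.5,(y+.5)/4-.5)
yaw=lambda p:np.degrees(np.arctan2(p[1,1]-p[0,1],p[1,0]-p[0,0]))
print(yaw(onz(c,[g(359,248),g(484,142)],.082)))
p=onz(c,[g(275,137),g(423,338)],.103); print(p,yaw(p)+90)
p=onz(c,[g(340,228),g(468,120)],.082);print(yaw(p)); p=onz(c,[g(378,268),g(500,165)],.082);print(yaw(p))
E
```

```text
5.038042971087147
[[ 0.5464 -0.0134  0.103 ]
 [ 0.5474 -0.0273  0.103 ]] 4.078355495014179
4.7262993259404515
5.0854560430401765
```

Call:
{"fn": "servo_tool", "kwargs": {
  "series": [
    [[0,0,1,0,0,0,1],[0,0,2,0,0,0,1],[0,0,2,0,0,0,0],[0,0,2,0,0,0,0],[0,0,2,0,0,0,0],[0,0,2,0,0,0,0],[-25,0,2,0,0,0,0],[-60,0,2,0,0,0,0],[-100,0,2,0,0,0,0],[-140,0,2,0,0,0,0],[-180,0,2,0,0,0,0],[-180,0,2,0,0,0,0]]
  ]
}}

```text
time: 8.83
position: [0.4991, -0.0885, 0.2306]
tcp_rot: [100.8, 89.4, -23.2]
wrist_force: [1.4, -0.8, 1.4]
opening: 0.0429
```

```bash
python3 - <<'E'
from h import *
grab('wrist','w6'); s,R=state(); print(s['time'],s['position'],s['wrist_force'],s['opening'],s['qpos'])
print(rel([.420,.240,.22],113))
c,im,d=load('w6')
vv,uu=np.mgrid[0:320,225:440]; uv=np.c_[uu.ravel(),vv.ravel()]; P=dpts(c,d,uv)
m=(P[:,2]>.074)&(P[:,2]<.092)&(P[:,1]<-.06); Q=P[m]; print('handle',m.sum(),cv2.minAreaRect((Q[:,:2]*1000).astype(np.float32)))
E
```

```text
8.8833 [ 0.4985 -0.0882  0.227 ] [-0.7405  0.1235 -0.5651] 0.04268478346863798 [-24.8844 -11.071  -11.4547  89.1929   0.0183  99.1743]
(array([   5.4886, -248.8871, -227.9852]), array([-2.5666,  0.0087, -0.0047]))
handle 505 ((495.8937683105469, -91.26882934570312), (30.448013305664062, 13.80955696105957), 55.61178970336914)
```

View pics/w6.png

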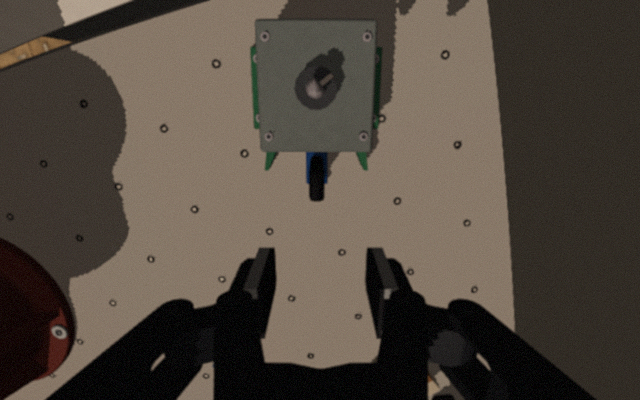

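```bash
python3 - <<'E'
from h import *
print(rel([.478,.295,.15],113))
E
```

```text
(array([  75.7282, -232.1463, -305.9284]), array([-2.5666,  0.0087, -0.0047]))
```

Call:
{"fn": "servo_tool", "kwargs": {
  "series": [
    [[75,-232,-306,-1.0,0,0,-0.3],[75,-232,-306,-1.0,0,0,-0.3],[75,-232,-306,-1.0,0,0,-0.3],[75,-232,-306,-1.0,0,0,-0.3],[75,-232,-306,-1.0,0,0,-0.3],[75,-232,-306,-1.0,0,0,-0.3],[75,-232,-306,-1.0,0,0,-0.3],[75,-232,-306,-1.5,0,0,-0.3],[75,-232,-306,-1.5,0,0,-0.3],[75,-232,-306,-1.5,0,0,-0.3],[75,-232,-306,-1.5,0,0,-0.3],[75,-232,-306,-1.5,0,0,-0.3]]
  ]
}}

```text
time: 9.88
position: [0.4742, 0.2972, 0.1453]
tcp_rot: [-129.3, 89.8, -166.9]
wrist_force: [-0.2, -0.6, 1.0]
opening: 0.0552
```

Call:
{"fn": "servo_tool", "kwargs": {
  "series": [
    [[0,0,0,-1.07,0,0,-0.3],[0,0,0,-1.07,0,0,-0.3],[0,0,0,-1.07,0,0,-0.3],[0,0,0,-1.07,0,0,-0.3],[0,0,0,-1.07,0,0,-0.3],[0,0,0,-1.07,0,0,-0.3],[0,0,0,-1.07,0,0,-0.3],[0,0,0,-1.07,0,0,-0.3],[0,0,0,-1.07,0,0,-0.3],[0,0,0,-1.07,0,0,-0.3],[0,0,0,-1.07,0,0,-0.3]]
  ]
}}

```text
time: 10.8
position: [0.4752, 0.2958, 0.1463]
tcp_rot: [168.2, 89.9, -168.7]
wrist_force: [-0.4, 0.2, 0.5]
opening: 0.0555
```

```bash
python3 - <<'E'
from h import *
c,im,d=grab('wrist','w7'); s,R=state(); print(s['time'],s['position'],s['joint_vel'],s['opening'],s['qpos']); print(R)
vv,uu=np.mgrid[0:400,0:640]; uv=np.c_[uu.ravel(),vv.ravel()]; P=dpts(c,d,uv)
m=(P[:,2]>.034)&(P[:,2]<.046)&(np.hypot(P[:,0]-.478,P[:,1]-.295)<.045); Q=P[m]; print('knob',m.sum(),Q.mean(0),cv2.minAreaRect((Q[:,:2]*1000).astype(np.float32)))
E
```

```text
10.85 [0.4753 0.2959 0.1465] [-0.0833 -0.2165  0.2699  0.0997  0.0823 -0.1761] 0.05554074285329442 [ 18.5114  -0.9193 -10.3017  80.6808   0.0093  -4.5011]
[[-0.0011 -0.3909  0.9204]
 [-0.0002  0.9204  0.3909]
 [-1.      0.0002 -0.0011]]
knob 1678 [0.4759 0.2943 0.0396] ((477.2148742675781, 295.0321350097656), (47.84849166870117, 25.37432289123535), 22.23606300354004)
```

View pics/w7.png

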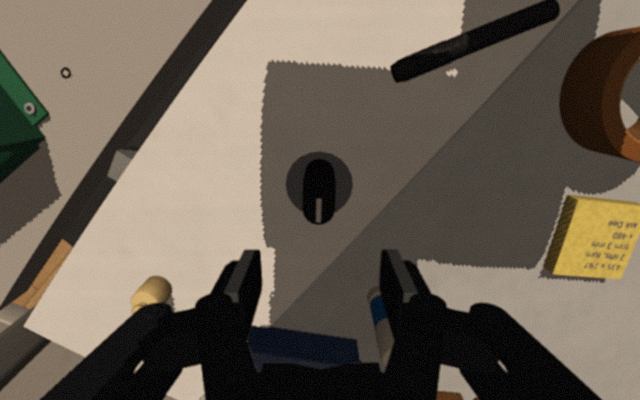

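```bash
python3 - <<'E'
from h import *
print(rel([.4773,.2950,.008],112.8))
E
```

```text
(array([138.5034,  -1.6096,   1.6553]), array([ 0.0037, -0.0011, -0.0002]))
```

Call:
{"fn": "servo_tool", "kwargs": {
  "series": [
    [[40,-1.6,1.6,0.004,0,0,-0.3],[75,-1.6,1.6,0.004,0,0,-0.3],[105,-1.6,1.6,0.004,0,0,-0.3],[125,-1.6,1.6,0.004,0,0,-0.3],[135,-1.6,1.6,0.004,0,0,-0.3],[138,-1.6,1.6,0.004,0,0,-0.3],[138,-1.6,1.6,0.004,0,0,-0.3],[138,-1.6,1.6,0.004,0,0,-0.3]]
  ]
}}

```text
time: 11.52
position: [0.4788, 0.2954, 0.0108]
tcp_rot: [-1.5, 89.9, 21.4]
wrist_force: [-0.3, 0.1, 0.6]
opening: 0.0555
```

```bash
python3 - <<'E'
from h import *
s,R=state(); print(s['time'],s['position'],s['wrist_force'],s['opening']); print(rel([.4773,.2950,.008],112.8))
E
```

```text
11.5167 [0.4788 0.2954 0.0108] [-0.32   0.12   0.624] 0.0554786373299944
(array([ 2.8151,  0.2324, -1.585 ]), array([0.0017, 0.002 , 0.0001]))
```

Call:
{"fn": "servo_tool", "kwargs": {
  "series": [
    [[2,0,-1.5,0,0,0,-0.3],[2,0,-1.5,0,0,0,1],[2,0,-1.5,0,0,0,1],[2,0,-1.5,0,0,0,1],[2,0,-1.5,0,0,0,1],[2,0,-1.5,0,0,0,1],[2,0,-1.5,0,0,0,1],[2,0,-1.5,0,0,0,1],[2,0,-1.5,0,0,0,1]]
  ],
  "grip_force": 80
}}

```text
time: 12.27
position: [0.4772, 0.2947, 0.0083]
tcp_rot: [-2.4, 89.9, 20.5]
wrist_force: [-1.4, -0.9, 6.4]
opening: 0.0251
```

```bash
python3 - <<'E'
from h import *
s,R=state(); print(s['time'],s['position'],s['wrist_force'],s['opening']); grab('wrist','w8')
E
```

```text
12.2667 [0.4772 0.2947 0.0083] [-1.3523 -0.8604  6.429 ] 0.025101677139106836
```

View pics/w8.png

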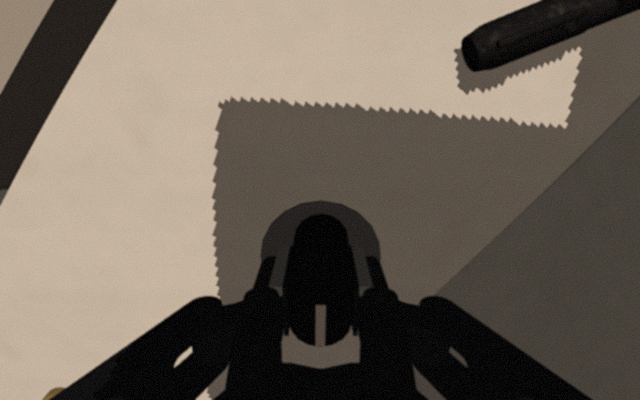

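The knob is held, with the bar at (321,280), its white line pointing down the image at (320,325) and the flange edge visible. I'll measure it in the tool frame.

```bash
python3 - <<'E'
from h import *
c,im,d=load('w8'); s,R=state()
vv,uu=np.mgrid[190:370,240:400]; uv=np.c_[uu.ravel(),vv.ravel()]; P=dpts(c,d,uv)
T=(P-s['position'])@R*1000  # tool coords mm
h=np.round(P[:,2]*1000); print({int(k):int((h==k).sum()) for k in range(-2,50,2)})
m=(P[:,2]>.036)&(P[:,2]<.043)&(np.abs(T[:,1])<14.5)&(abs(T[:,2])<30)
img=np.zeros((400,640),np.uint8); img[uv[m,1],uv[m,0]]=255; cv2.imwrite('pics/m8.png',img[180:380,230:410])
Q=T[m]; print(m.sum(),Q.mean(0),Q.min(0),Q.max(0),cv2.minAreaRect(Q[:,1:].astype(np.float32)))
m=(P[:,2]>.0025)&(P[:,2]<.007)&(T[:,2]<0); Q=T[m]; print('fl',Q.min(0),Q.max(0))
# white line
g=im[290:350,305:335].max(2); print((g[20:45]>70).nonzero()[1].mean()+305)
a=cv2.resize(im[190:360,240:400],None,fx=3.5,fy=3.5,interpolation=cv2.INTER_CUBIC); cv2.imwrite('pics/w8z.png',np.clip(a.astype(float)*2.5,0,255).astype(np.uint8)[:,:,::-1])
E
```

```text
{-2: 0, 0: 35, 2: 4331, 4: 1904, 6: 44, 8: 39, 10: 39, 12: 54, 14: 70, 16: 95, 18: 109, 20: 114, 22: 118, 24: 116, 26: 130, 28: 117, 30: 122, 32: 145, 34: 137, 36: 164, 38: 458, 40: 3254, 42: 98, 44: 85, 46: 373, 48: 82}
6002 [-31.3587  -0.4096  -2.8419] [-34.6607 -14.4869 -23.6284] [-27.702   14.4849  23.79  ] ((-1.0938634872436523, 0.020978927612304688), (28.832406997680664, 47.10987854003906), 5.894225120544434)
fl [  1.3712 -40.0691 -34.5925] [ 5.8309 38.3702 -0.0377]
319.96380090497735
```

View pics/w8z.png

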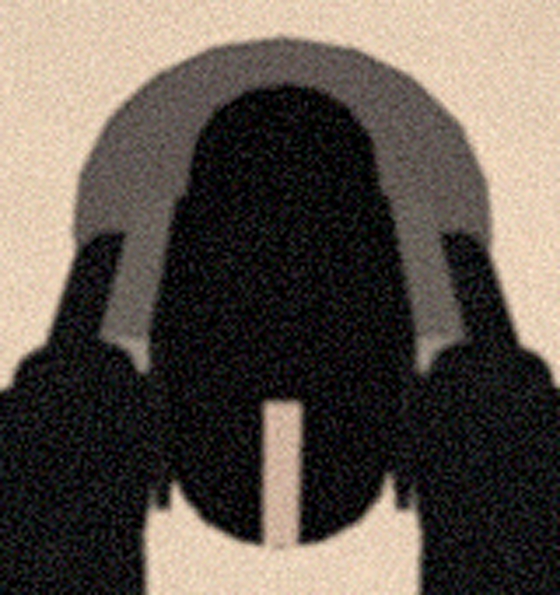

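View pics/m8.png

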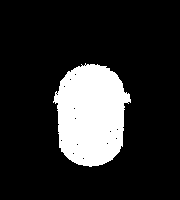

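```bash
python3 - <<'E'
from h import *
from scipy.optimize import least_squares
c,im,d=load('w8'); s,R=state()
g=lambda q:[(240+(x+.5)/3.5-.5,190+(y+.5)/3.5-.5) for x,y in q]
def circ(q,z,r0):
    P=onz(c,g(q),z); T=(P-s['position'])@R*1000
    r=least_squares(lambda p:np.hypot(T[:,1]-p[0],T[:,2]-p[1])-r0,[0,0]); print(r.x,np.abs(r.fun).max())
circ([(75,220),(85,165),(120,105),(180,60),(230,45),(285,40),(340,45),(410,75),(460,125),(485,170),(492,220)],.004,30)
P=onz(c,g([(282,405),(281,540)]),.04); print((P-s['position'])@R*1000)
P=onz(c,g([(280,88),(280,548)]),.04); print((P-s['position'])@R*1000)
# mating viewpoint
print(rel([.478-.02,.295,.20],112.8)); 
E
```

```text
[-0.4328  0.4606] 0.7223470390512645
[[-31.6568  -0.572    1.6227]
 [-31.6252  -0.6821  20.6017]]
[[-31.7201  -0.7895 -36.3812]
 [-31.6232  -0.8     21.7921]]
(array([-191.6889,    7.7386,  -17.2699]), array([0.0022, 0.0017, 0.0001]))
```

```bash
python3 - <<'E'
from h import *
c,im,d=load('top0')
uv=[(u,v) for u in (300,330,345,360) for v in (60,90,105,115,120,125,130,140)]
P=dpts(c,d,uv)
for a,b in zip(uv,P): print(a,b.round(3))
print(rel([.478,.295,.17],112.8)); print(rel([.613,-.015,.17],94.6))
E
```

```text
(300, 60) [0.966 0.119 0.007]
(300, 90) [ 1.263  0.194 -0.852]
(300, 105) [ 1.163  0.191 -0.843]
(300, 115) [ 0.757  0.115 -0.001]
(300, 120) [0.738 0.114 0.002]
(300, 125) [0.718 0.114 0.004]
(300, 130) [0.7   0.113 0.001]
(300, 140) [0.661 0.112 0.007]
(330, 60) [0.784 0.007 0.326]
(330, 90) [0.844 0.008 0.019]
(330, 105) [ 0.843  0.008 -0.109]
(330, 115) [ 0.843  0.008 -0.21 ]
(330, 120) [0.737 0.006 0.005]
(330, 125) [0.72  0.006 0.   ]
(330, 130) [0.7   0.006 0.004]
(330, 140) [0.664 0.006 0.001]
(345, 60) [ 0.779 -0.034  0.335]
(345, 90) [ 0.812 -0.044  0.086]
(345, 105) [ 0.747 -0.043  0.112]
(345, 115) [ 0.749 -0.046  0.021]
(345, 120) [ 0.75  -0.048 -0.028]
(345, 125) [ 0.722 -0.048 -0.005]
(345, 130) [ 0.7   -0.047  0.003]
(345, 140) [ 0.664 -0.048  0.001]
(360, 60) [ 0.777 -0.075  0.338]
(360, 90) [ 0.785 -0.09   0.142]
(360, 105) [ 0.733 -0.09   0.144]
(360, 115) [ 0.731 -0.096  0.067]
(360, 120) [ 0.732 -0.1    0.019]
(360, 125) [ 0.728 -0.103 -0.02 ]
(360, 130) [ 0.703 -0.101 -0.003]
(360, 140) [ 0.664 -0.101  0.001]
(array([-161.6579,   -0.0508,    1.1002]), array([0.0022, 0.0017, 0.0001]))
(array([-161.6329, -338.1517,    4.6739]), array([ 0.3199,  0.0017, -0.0002]))
```

Call:
{"fn": "servo_tool", "kwargs": {
  "series": [
    [[-15,0,0,0,0,0,1],[-45,0,0,0,0,0,1],[-85,0,0,0,0,0,1],[-125,-10,0,0,0,0,1],[-160,-40,0,0.05,0,0,1],[-160,-75,1,0.1,0,0,1],[-160,-110,1,0.15,0,0,1],[-160,-150,2,0.2,0,0,1],[-160,-190,2,0.25,0,0,1],[-160,-230,3,0.3,0,0,1],[-160,-270,4,0.32,0,0,1],[-160,-305,5,0.32,0,0,1]]
  ]
}}

```text
time: 13.32
position: [0.6005, 0.013, 0.1672]
tcp_rot: [-58.8, 90.0, -54.4]
wrist_force: [0.3, 0.7, -0.8]
opening: 0.0249
```

Call:
{"fn": "servo_tool", "kwargs": {
  "series": [
    [[0,-20,-3,0,0,0,1],[0,-29,-8,0,0,0,1],[0,-31,-10,0,0,0,1],[0,-31,-10,0,0,0,1],[0,-31,-10,0,0,0,1]]
  ]
}}

```text
time: 13.73
position: [0.5921, -0.0151, 0.1675]
tcp_rot: [69.7, 90.0, 74.3]
wrist_force: [0.3, -0.5, -0.6]
opening: 0.0248
```

```bash
python3 - <<'E'
from h import *
c,im,d=grab('wrist','w9'); s,R=state(); print(s['time'],s['position'],s['wrist_force'],s['opening'],s['joint_vel']); print(R)
E
```

```text
13.7833 [ 0.5922 -0.0149  0.1675] [-0.6842  0.0667  0.4311] 0.024649667319508024 [ 0.3542  0.2998  0.3396 -0.0282  0.0664 -0.174 ]
[[ 0.0002 -0.0814  0.9967]
 [ 0.0003  0.9967  0.0814]
 [-1.      0.0003  0.0003]]
```

View pics/w9.png

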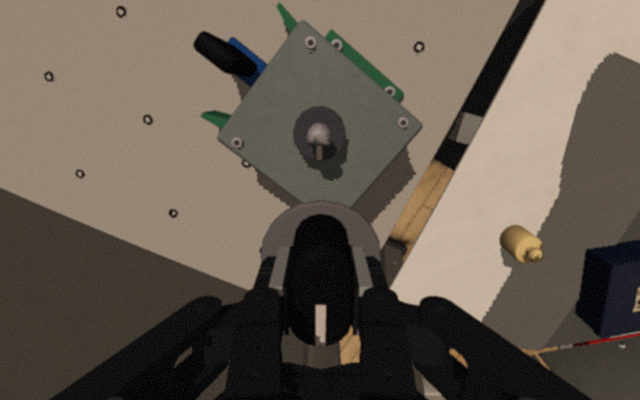

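Spindle tip at (318,135) with its white line pointing down the image; the knob's line at (320,325) also points down, so the two look closely aligned. I'll measure both in the tool frame.

```bash
python3 - <<'E'
from h import *
c,im,d=load('w9'); s,R=state()
vv,uu=np.mgrid[80:190,265:370]; uv=np.c_[uu.ravel(),vv.ravel()]; P=dpts(c,d,uv); T=(P-s['position'])@R*1000
m=(P[:,2]>.076)&(P[:,2]<.087); t=T[m]; print('collar',cv2.minEnclosingCircle(t[:,1:].astype(np.float32)),cv2.minAreaRect(t[:,1:].astype(np.float32)),P[m].mean(0))
m=(P[:,2]>.101)&(P[:,2]<.112); t=T[m]; print('tip',t.min(0),t.max(0),t[:,1:].mean(0))
vv,uu=np.mgrid[190:370,240:400]; uv=np.c_[uu.ravel(),vv.ravel()]; P=dpts(c,d,uv); T=(P-s['position'])@R*1000
m=(T[:,0]<-28)&(T[:,0]>-35)&(abs(T[:,1])<11)&(abs(T[:,2])<30); t=T[m]; print('bar',t.min(0),t.max(0),t.mean(0))
for n,(u0,u1,v0,v1) in dict(a=(290,350,110,170),b=(290,350,290,350)).items():
    a=cv2.resize(im[v0:v1,u0:u1],None,fx=8,fy=8,interpolation=cv2.INTER_CUBIC); cv2.imwrite(f'pics/w9{n}.png',np.clip(a.astype(float)*1.6,0,255).astype(np.uint8)[:,:,::-1])
E
```

```text
collar ((-1.5623749494552612, -49.552032470703125), 17.997865676879883) ((-1.4961013793945312, -49.45646667480469), (35.281951904296875, 35.16123580932617), 0.19400691986083984) [ 0.5421 -0.0204  0.0819]
tip [ 57.8521  -9.4332 -57.4794] [ 66.2565   6.0447 -45.7151] [ -1.5066 -51.405 ]
bar [-33.9558 -10.9999 -23.4638] [-28.0037  10.9958  23.931 ] [-31.3938  -0.1402  -2.7194]
```

View pics/w9a.png

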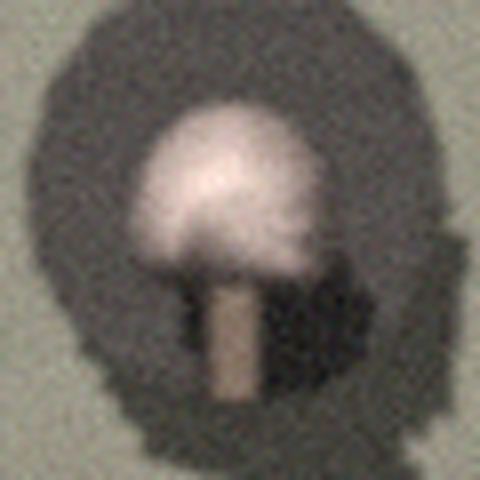

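View pics/w9b.png

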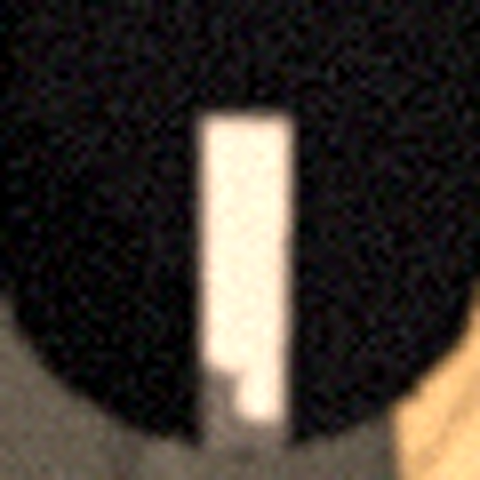

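Call:
{"fn": "servo_tool", "kwargs": {
  "series": [
    [[0,-1,-25,0,0,0,1],[0,-1,-43,0,0,0,1],[0,-1,-49.8,0,0,0,1],[15,-1,-49.8,0,0,0,1],[30,-1,-49.8,0,0,0,1],[40,-1,-49.8,0,0,0,1],[44,-1,-49.8,0,0,0,1],[44,-1,-49.8,0,0,0,1],[44,-1,-49.8,0,0,0,1],[44,-1,-49.8,0,0,0,1]]
  ]
}}

```text
time: 14.62
position: [0.5435, -0.0212, 0.1242]
tcp_rot: [-14.0, 89.9, -9.4]
wrist_force: [0.1, 0.0, -0.6]
opening: 0.0249
```

```bash
python3 - <<'E'
from h import *
s,R=state(); print(s['time'],s['position'],s['wrist_force'],s['wrist_torque'],s['opening']); print(R)
p0=np.array([.5922,-.0149,.1675]); print((s['position']-p0)@R*1000)
E
```

```text
14.6167 [ 0.5435 -0.0212  0.1242] [ 0.0717  0.0407 -0.6065] [-0.0508 -0.0275  0.0289] 0.024910812627869216
[[ 0.0012 -0.0804  0.9968]
 [-0.0002  0.9968  0.0804]
 [-1.     -0.0003  0.0011]]
[ 43.2851  -2.3313 -49.1459]
```

Call:
{"fn": "servo_tool", "kwargs": {
  "series": [
    [[2,1.2,-0.6,0,0,0,1],[5,1.2,-0.6,0,0,0,1],[5,1.2,-0.6,0,0,0,1],[5,1.2,-0.6,0,0,0,1]]
  ]
}}

```text
time: 14.95
position: [0.5421, -0.02, 0.1182]
tcp_rot: [134.2, 90.0, 138.8]
wrist_force: [-0.8, 0.3, -0.5]
opening: 0.0249
```

```bash
cat >chk.py <<'E'
from h import *
s,R=state(); print(s['time'],s['position'],'F',s['wrist_force'],'M',s['wrist_torque'],s['opening'])
p0=np.array([.5922,-.0149,.1675]); print('tool shift',(s['position']-p0)@R*1000,'Ftool',R.T@s['wrist_force'], 'yaw', np.degrees(np.arctan2(R[1,2],R[0,2])),'tilt',np.degrees(R[2,1]),np.degrees(R[2,2]))
E
python3 chk.py
```

```text
14.95 [ 0.5421 -0.02    0.1182] F [-0.7902  0.3207 -0.5318] M [-0.0229  0.0406 -0.0622] 0.024933430169145645
tool shift [ 49.3335  -1.0947 -50.3427] Ftool [ 0.5319  0.3828 -0.7619] yaw 4.5939999149414446 tilt 0.00894830007527125 -0.008692066188999113
```

Call:
{"fn": "servo_tool", "kwargs": {
  "series": [
    [[2,0,0.4,0,0,0,1],[4,0,0.4,0,0,0,1],[6,0,0.4,0,0,0,1],[8,0,0.4,0,0,0,1],[8,0,0.4,0,0,0,1]]
  ]
}}

```text
time: 15.37
position: [0.5423, -0.0199, 0.1097]
tcp_rot: [151.3, 90.0, 155.9]
wrist_force: [-0.0, 0.2, -0.2]
opening: 0.0249
```

```bash
python3 chk.py
```

```text
15.3667 [ 0.5423 -0.0199  0.1097] F [-0.0096  0.1572 -0.2458] M [-0.0569  0.0057 -0.0544] 0.024905958323293852
tool shift [ 57.8675  -1.0312 -50.1317] Ftool [0.2459 0.1574 0.0032] yaw 4.594090090493278 tilt 0.022348846656351177 -0.040880763629784114
```

Call:
{"fn": "servo_tool", "kwargs": {
  "series": [
    [[2,0,0,0,0,0,1],[4,0,0,0,0,0,1],[6,0,0,0,0,0,1],[8,0,0,0,0,0,1],[10,0,0,0,0,0,1],[10,0,0,0,0,0,1]]
  ]
}}

```text
time: 15.87
position: [0.5423, -0.0199, 0.0998]
tcp_rot: [150.7, 90.0, 155.3]
wrist_force: [-0.0, -1.0, -1.0]
opening: 0.0248
```

```bash
python3 chk.py
```

```text
15.8667 [ 0.5423 -0.0199  0.0998] F [-0.0353 -1.0214 -1.048 ] M [-0.016   0.0179  0.0189] 0.024793844670892542
tool shift [ 67.7705  -1.0496 -50.0861] Ftool [ 1.0477 -1.0156 -0.1164] yaw 4.594328880528039 tilt 0.018279965554536228 -0.032538027191044164
```

Inserted about 17 mm with no resistance. I'll step down to find the seating point.

Call:
{"fn": "servo_tool", "kwargs": {
  "series": [
    [[1,0,0,0,0,0,1],[2,0,0,0,0,0,1],[3,0,0,0,0,0,1],[4,0,0,0,0,0,1],[5,0,0,0,0,0,1],[5,0,0,0,0,0,1],[5,0,0,0,0,0,1]]
  ]
}}

```text
time: 16.45
position: [0.5427, -0.0201, 0.0957]
tcp_rot: [-10.5, 90.0, -5.9]
wrist_force: [-0.4, 1.3, 3.7]
opening: 0.0246
```

```bash
python3 chk.py
```

```text
16.45 [ 0.5427 -0.0201  0.0957] F [-0.3706  1.2563  3.7022] M [ 0.0622  0.2807 -0.0249] 0.024586531857651972
tool shift [ 71.8241  -1.1633 -49.7807] Ftool [-3.7024  1.2817 -0.2673] yaw 4.596222979522642 tilt -0.00410818464761485 0.022131773483688333
```

Call:
{"fn": "servo_tool", "kwargs": {
  "series": [
    [[1,0,0,0,0,0,1],[2,0,0,0,0,0,1],[3,0,0,0,0,0,1],[4,0,0,0,0,0,1],[5,0,0,0,0,0,1],[6,0,0,0,0,0,1],[7,0,0,0,0,0,1],[7,0,0,0,0,0,1]]
  ]
}}

```text
time: 17.12
position: [0.5428, -0.0201, 0.0887]
tcp_rot: [-13.4, 90.0, -8.8]
wrist_force: [-2.7, 0.8, 9.6]
opening: 0.0245
```

```bash
python3 chk.py
```

```text
17.1167 [ 0.5428 -0.0201  0.0887] F [-2.6791  0.8398  9.5621] M [0.146  0.5593 0.0289] 0.024482221433993798
tool shift [ 78.7516  -1.1966 -49.7008] Ftool [-9.5638  1.0504 -2.5972] yaw 4.597095297277835 tilt -0.008496684083980239 0.03559178554290838
```

Call:
{"fn": "servo_tool", "kwargs": {
  "series": [
    [[0.5,0,0,0,0,0,1],[1,0,0,0,0,0,1],[1.5,0,0,0,0,0,1],[1.8,0,0,0,0,0,1],[1.8,0,0,0,0,0,1],[1.8,0,0,0,0,0,1]]
  ]
}}

```text
time: 17.62
position: [0.5429, -0.0201, 0.0874]
tcp_rot: [-18.2, 89.9, -13.6]
wrist_force: [-4.3, 0.8, 11.3]
opening: 0.0249
```

```bash
python3 chk.py; python3 - <<'E'
from h import *
c,im,d=grab('wrist','w10')
s,R=state()
vv,uu=np.mgrid[190:370,240:400]; uv=np.c_[uu.ravel(),vv.ravel()]; P=dpts(c,d,uv); T=(P-s['position'])@R*1000
m=(T[:,0]<-26)&(T[:,0]>-37)&(abs(T[:,1])<9)&(abs(T[:,2])<20); t=T[m]; print('bar top height in tool',np.median(t[:,0]),m.sum())
c,im,d=grab('scene','s10')
cv2.imwrite('pics/s10z.png',cv2.resize(im[150:250,250:370],None,fx=5,fy=5,interpolation=cv2.INTER_CUBIC)[:,:,::-1])
E
```

```text
17.6167 [ 0.5429 -0.0201  0.0874] F [-4.3132  0.8302 11.2771] M [0.1886 0.7911 0.0119] 0.024897344044530107
tool shift [ 80.0402  -1.1777 -49.6454] Ftool [-11.2811   1.1701  -4.223 ] yaw 4.5982263477853556 tilt -0.01635669120443518 0.04977018567054121
bar top height in tool -31.667494782841114 4045
```

View pics/w10.png

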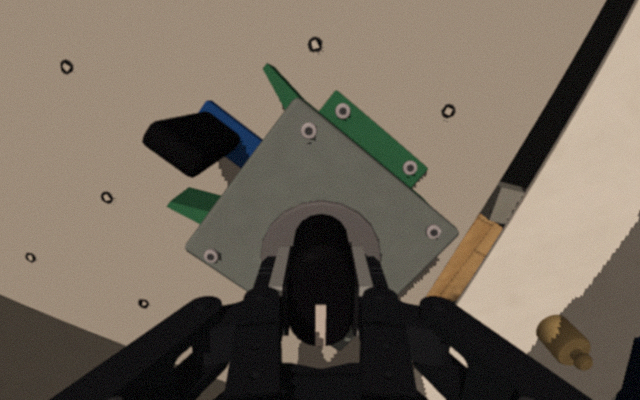

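View pics/s10z.png

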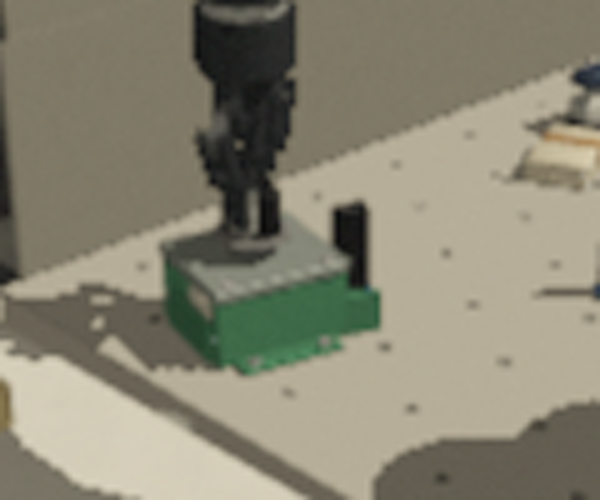

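Call:
{"fn": "servo_tool", "kwargs": {
  "series": [
    [[0.3,0,-0.3,0,0,0,1],[0.6,0,-0.5,0,0,0,1],[0.6,0,-0.5,0,0,0,1],[0.6,0,-0.5,0,0,0,1],[0.6,0,-0.5,0,0,0,1],[0.6,0,-0.5,0,0,0,1],[0.6,0,-0.5,0,0,0,1],[0.6,0,-0.5,0,0,0,1],[0.6,0,-0.5,0,0,0,1],[0.6,0,-0.5,0,0,0,1]]
  ]
}}

```text
time: 18.55
position: [0.5428, -0.0201, 0.0871]
tcp_rot: [-10.8, 89.9, -6.2]
wrist_force: [-2.5, 1.8, 12.2]
opening: 0.0246
```

```bash
python3 chk.py; python3 - <<'E'
from h import *
c,im,d=grab('wrist','w11')
s,R=state()
vv,uu=np.mgrid[100:215,130:260]; uv=np.c_[uu.ravel(),vv.ravel()]; P=dpts(c,d,uv)
m=(P[:,2]>.075)&(P[:,2]<.092); Q=P[m]; print('handle',m.sum(),cv2.minAreaRect((Q[:,:2]*1000).astype(np.float32)))
vv,uu=np.mgrid[190:370,240:400]; uv=np.c_[uu.ravel(),vv.ravel()]; P=dpts(c,d,uv); T=(P-s['position'])@R*1000
m=(T[:,0]<-26)&(T[:,0]>-37)&(abs(T[:,1])<9)&(abs(T[:,2])<20); t=T[m]; print('bar top',np.median(t[:,0]))
E
python3 chk.py
```

```text
18.55 [ 0.5428 -0.0201  0.0871] F [-2.5076  1.7764 12.2008] M [0.2306 0.6049 0.055 ] 0.024589900408633465
tool shift [ 80.3206  -1.1881 -49.8213] Ftool [-12.2057   1.9678  -2.335 ] yaw 4.6049121600687695 tilt -0.01958968487773569 0.10278956094582982
handle 2152 ((494.9699401855469, -90.6904525756836), (30.304176330566406, 13.831352233886719), 55.768089294433594)
bar top -31.616637870403363
18.6 [ 0.5428 -0.0201  0.0871] F [-2.8784  1.6199 11.5701] M [ 0.2642  0.5502 -0.0961] 0.02490258077598391
tool shift [ 80.2667  -1.2247 -49.7756] Ftool [-11.5762   1.841   -2.7167] yaw 4.604253027257193 tilt -0.023499672532772763 0.1105411143521631
```

```bash
python3 -c "
from workcell import manip
print(manip.close_job())"
```

```text
the job is handed in; nothing more can be done
None
```

I did the whole job in the order asked and handed it in at about 18.6 s of the 53 s allowed. The arm is still holding the knob and pressing it down.

- **Tray:** I slid the larger, loaded tray in by its handle until it met the back stop. The push force rose from about 6 N to 26 N with no further movement. Afterwards the camera put the handle at (0.495, -0.091), within about 0.5 mm of its home position. Where the tray stopped was about 2.5 mm deeper than my first camera estimate; later measurements of the spindle and handle agreed with the stop.
- **Knob:** I gripped it across the bar, turned its flat to about 4.6° to match the spindle, and pushed it on with almost no resistance. It met the end of the bore where I expected.
- **Pressing:** The knob is down about 9 mm from its seated height, with 11.6–12.2 N upward at the wrist. The stated springs would give roughly 11–12 N there, with the pad bearing on the cards. The bar height in the gripper did not change, so the knob has not slipped.
- **Remaining offset:** A sideways load of about 2–3 N remains at the wrist, from a small misalignment of the knob on the spindle.
- **Not checked:** I could not see the foot on the cards directly; that rests on the force and travel figures. I did not touch the weight, glue stick or other pack, but I did not re-measure their positions at the end.

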